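# Check a fresh weldment's temperature and put the thermometer away

## Task

Pick up the yellow infrared thermometer and, without touching the hot weldment that carries the round black sticker, point it squarely at that sticker from about 10 cm away and hold it still there for at least 1.5 seconds. Then lay the thermometer gently, flat on its side, in the open drawer of the blue cabinet, let go of it and slide the drawer fully shut. Leave the other weldment, the tape measure and the hammer where they are.

Things in the scene. Friction and masses are not known exactly. Their poses are not given: they have to be found in the camera images.
- thermometer: pistol infrared thermometer, 0.24 kg, lying on its side (same side down in the drawer). Yellow barrel 125 (x) x 44 (y) x 40 (z); black handle 88 long, 34 wide, 36 thick, on the -y side, joined 25 to 60 behind the barrel's middle, raked back 0.2 rad. Whole: x -78 to +64, y -110 to +22. Origin: middle of the barrel's underside; x along the beam out of the lens, z up
- lens (a point): centre of the lens in the black front end of the barrel, where the beam leaves: 62.5 ahead of the thermometer's origin along its x and 20 above it; axes as the thermometer's (beam along x)
- barrel_grip (a point): good place to grip: middle of the barrel's section, 15 ahead of the thermometer's origin and 20 above its underside; axes as the thermometer's
- weldment: hot grey steel weldment with the round sticker, 1.4 kg, loose, not to be touched: base plate 110 x 110 x 8 (x -60 to +50, y +-55); on it a 110 wide, 6 thick plate leaning back 35 degrees from upright, top edge 108 above the bench, two round-bar braces behind. Origin on the bench under it; x the way the leaning plate looks (away from the robot and to its left), z up
- dot (a point): centre of the sticker's surface, a matt black disc 30 across in a white rim 36 across, on the leaning plate, 68 above the bench, 3 ahead of the weldment's origin along its x; z is the plate's outward normal, 35 degrees above level towards the weldment's x
- plain_weldment: the like weldment without sticker, same size and axes, a bystander; it and the other may stand in each other's place
- drawer_floor (a point): middle of the front edge of the drawer's inner floor, just inside the front panel, 22 above the bench, moving with the drawer; x into the cabinet (it opens to -x), z up. The inside reaches x 0 to 255, y +-119; walls stand 71 above the floor, the front panel 81. The cabinet's top (115 above the bench) covers what lies beyond x = the joint value - 6 mm
- drawer_bar (a point): middle of the drawer's steel bar handle, 120 long along y and 11 thick, 77 above the bench, 35 out from the drawer's front panel; axes as the drawer's. It can be pushed by fingers reaching down in front of it
- drawer (a joint): the drawer of the blue steel cabinet (fixed to the bench, 300 deep, 280 wide, 115 high, one drawer across its front): how far it is out, m: 0 shut, 0.21 fully out; starts 0.18 to 0.21. It slides with about 1 N of friction and stays where it is left
- tape: black and red tape measure, 70 x 62 x 38, origin under its centre; bystander
- hammer: hammer with a wooden handle, 280 long along its x, 26 thick, origin under its middle; bystander
Things that resemble listed ones, but are neither listed nor needed, are in the scene too. Of the things that look like the thermometer, the middle-sized one is meant.

How it is judged:
By the outcome, as a careful person would: the job done as asked, in the order asked, and still so for the second after the job is handed in, with the robot touching nothing.
It also fails if it takes over 67 s, if anything falls off the work surface, if the arm or the gripper's body presses on something with over 40 N, if the wrist force passes 120 N, or if a joint passes its speed limit or range.

## Robot

A 7-joint arm with a two-finger parallel gripper is mounted at the origin on the work surface. World frame = base frame: x ahead of the robot, y to its left, z up, the work surface at z = 0. Lengths are in m, angles in rad, forces in N, time in s.
With the tool pointing down it reaches from about 0.4 to 0.85 m from the base axis. Payload 10.4 kg.
Tool frame: the origin (TCP) lies between the finger pads; the fingertips stand manip.tip_extent ahead of it and the grasp point (between the pads) lies 6 mm ahead of it (manip.tip_extent is the distance from the TCP to the fingertips, in m); z points along the fingers, y is the line along which they close (so a half turn about z gives the same grasp; the last joint's range is limited). The gripper opens to 85 mm and grips with 20 to 120 N. Pads are 22 mm wide; open, the fingers measure 114 mm over their backs; the gripper's body (76 mm by 85 mm) begins 54 mm behind the grasp point. The pads swing forward as they close: fully open they stand 13 mm farther back than shut.
Start: joints at [-1.216, 0.332, -0.065, 1.46, 0.022, 1.35, -0.088], TCP at [0.231, 0.581, 0.256] pointing down, gripper open.
Joint ranges: [-2.6, 2.6], [-0.5, 2.12], [-1.47, 1.34], [0.16, 2.42], [-1.27, 4.41], [0.06, 2.06], [-2.6, 2.6]. Speed limits (rad/s): [2.22, 2.22, 2.79, 2.79, 3.14, 3.14, 3.14].

## Interface

Orientations are given as a unit quaternion [x, y, z, w].
In Python, from workcell import get_obs, optics, workorder, manip gives the robot as it stands.
- The arm moves only by the tool jog_arm, never from a script. Its argument "increments" is a list of rows, each a list of 7 numbers: the shift along the tool's x, y, z in m, then the turn, a rotation vector about the tool's x, y, z in rad, then the opening, from -1 (shut) to 1 (fully open). A call has 1 to 5 rows; each row is the pose to reach, as a shift and turn from the pose commanded when the call began, along the tool's axes at that moment; what a row does not reach only later rows make up. A row lasts 1/12 s, in which the tool goes at most 41.7 mm and 7.16 degrees, less where a joint would pass 70% of its speed; a pose out of reach is approached as far as the arm can. A call with a gripper value outside its range is refused whole. The fingers move at their own pace and stop on an object; "grip_force" is the grip in N (left out, the last holds). Time passes only in rows, so rows that repeat a pose let the fingers close. It gives the time, the measured TCP pose, the force, the opening and the grip force at its end, in the units of the state.
- get_obs(): the state, without advancing time (a new reading comes with each control period).
- optics.camera(name): name is "side" or "top" or "wrist"; returns a dict with "color" (400x640x3 uint8, red, green, blue), "depth" (400x640 float32, m along the optical axis (not along the pixel's ray), 0 where there is no reading), "K" (3x3 intrinsics, pixels), "R" (3x3) and "t" (3): a world point X has camera coordinates R X + t. Camera axes: x right, y down, z forward; pixel columns grow to the right and rows downward; lengths in m; the calibration is good to about 2 mm. A picture is of the moment at which its call begins.
- workorder.hand_in(): hands the job in; it is judged then, once.
The state is a dict: "clock": time; "joint_pos": joint angles; "joint_velocities": joint speeds; "tau": joint torques, N m; "position": TCP position; "ee_rot": TCP orientation; "ft_force": force on the tool from outside, world axes, zero at the start; "torque": the same for the moment, N m; "grip_width": opening from 0.0 (shut) to 1.0 (fully open); "grasp_force": force on a finger pad.
Only numpy, scipy, OpenCV 4.12 (cv2) and the standard library are available. Lean on these libraries where they do the work, as an engineer would, in place of code of your own. Each camera call takes 0.05 s, during which the arm holds its last target. There are 200 camera calls.

## Working session

There is one attempt and no reset: what is moved stays moved. The work goes in short steps, Python scripts to look and compute and a tool call to move; the robot and the scene stay as the last step left them, time stands still between calls to the robot, and variables do not carry over. Pictures are saved under pics/ and viewed, at most 10 in all, crops included, and the job is handed in when it is done.

Besides the shell and the picture viewer there is one more tool, called after "Request:" in YAML: its name, and indented under it one key for each argument. jog_arm: Moves the arm, as the interface text tells. Its arguments: {"type":"object","properties":{"increments":{"type":"array"},"grip_force":{"type":"number"}},"required":["increments"]}

```bash
mkdir -p pics; ls
python3 - <<'E'
from workcell import get_obs, optics, workorder, manip
import cv2, numpy as np
print(get_obs()); print(manip.tip_extent)
for n in ("side","top"):
    c=optics.camera(n); np.savez(f"{n}.npz",**c); print(n,c["K"],c["R"],c["t"])
    cv2.imwrite(f"pics/{n}1.png",c["color"][:,:,::-1])
E
```

```text
pics
{'clock': 0.0, 'joint_pos': array([-1.21563437,  0.33286473, -0.06467959,  1.46092632,  0.02160443,
        1.34992808, -0.08849545]), 'joint_velocities': array([ 9.63617096e-04,  5.22129872e-04,  2.84875648e-04,  1.53400032e-03,
        7.39630203e-04, -7.96345434e-04,  4.48590625e-05]), 'tau': array([-7.17199455e-04, -6.25426555e+01,  4.91808099e-02, -3.91622257e+01,
        1.63212925e-02,  9.67228058e-03,  2.21021145e-05]), 'position': array([0.23041587, 0.58060805, 0.25552749]), 'ee_rot': array([ 1.87756457e-01,  9.82215354e-01, -7.09067342e-04, -9.56794233e-05]), 'ft_force': array([ 0.61407844, -0.58074806, -0.94759882]), 'torque': array([-0.01522191, -0.02179599,  0.05411802]), 'grasp_force': 0.0, 'grip_width': 1.0008888269784841}
0.025
side [[459.438532     0.         320.18233663]
 [  0.         459.438532   202.30658288]
 [  0.           0.           1.        ]] [[ 0.76853561 -0.63965592 -0.01390385]
 [-0.51122037 -0.60086537 -0.61450349]
 [ 0.38471645  0.47937575 -0.78879157]] [-0.33038185  0.33184283  1.18941133]
top [[392.96917943   0.         318.22541253]
 [  0.         392.96917943 199.95420796]
 [  0.           0.           1.        ]] [[-0.01527383 -0.99986529 -0.00600864]
 [-0.99716582  0.0156748  -0.07358409]
 [ 0.07366837  0.0048677  -0.99727091]] [0.0699442  0.50090737 1.26228367]
```

View pics/top1.png

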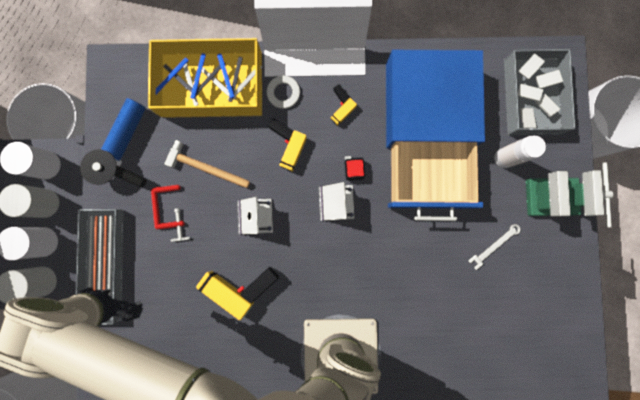

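View pics/side1.png

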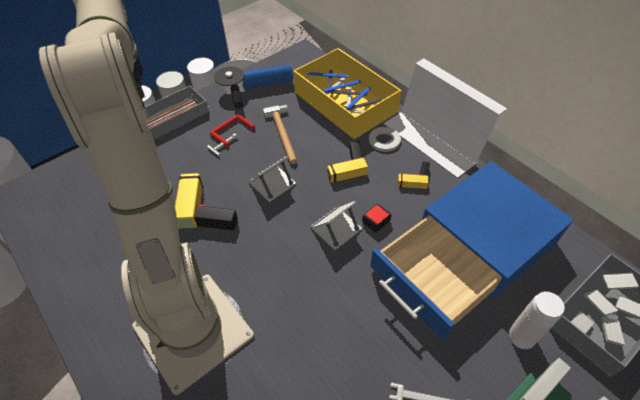

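The top view shows three thermometer look-alikes, at (225,295) large, (293,150) middle and (343,110) small. The weldments are at (255,215), apparently with a dot at (250,215), and at (337,200). The drawer's front is at about (436,205).

```bash
python3 - <<'E'
import cv2, numpy as np
c=np.load("top.npz")["color"][:,:,::-1]
a=cv2.resize(c[80:250,225:375],None,fx=5,fy=5,interpolation=cv2.INTER_CUBIC)[:, :]
a=cv2.resize(c[120:240,225:385],None,fx=5,fy=5,interpolation=cv2.INTER_CUBIC)
cv2.imwrite("pics/crop.png",a)
E
cat > h.py <<'E'
import numpy as np
def load(n): 
    d=np.load(f"{n}.npz"); return {k:d[k] for k in d}
def ray_z(c,u,v,z):
    "world point on pixel ray at height z"
    d=c["R"].T@np.linalg.inv(c["K"])@[u,v,1]; o=-c["R"].T@c["t"]
    return o+d*(z-o[2])/d[2]
def pt(c,u,v):
    z=np.median(c["depth"][int(v)-1:int(v)+2,int(u)-1:int(u)+2])
    return c["R"].T@(np.linalg.inv(c["K"])@[u,v,1]*z-c["t"])
def cloud(c):
    h,w=c["depth"].shape; u,v=np.meshgrid(np.arange(w),np.arange(h))
    P=np.stack([u,v,np.ones_like(u)],-1)@np.linalg.inv(c["K"]).T*c["depth"][...,None]
    return (P-c["t"])@c["R"]
def proj(c,X):
    p=(c["K"]@(c["R"]@np.asarray(X).T+c["t"][:,None])).T; return p[:,:2]/p[:,2:]
E
```

```text
(no output)
```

View pics/crop.png

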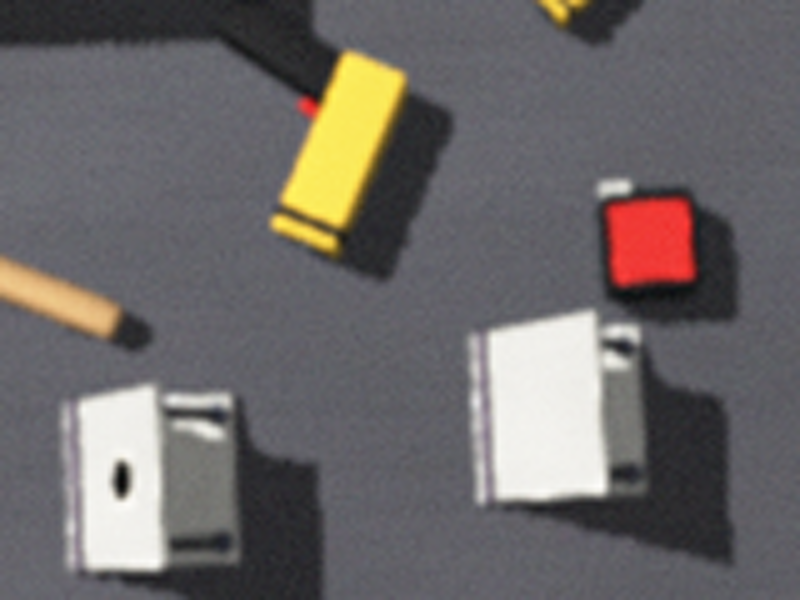

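The crop shows the sticker at (122,480), which is pixel (249,216) in the full image, on the left weldment. That plate faces left (+y). The middle thermometer's barrel runs from (375,65) at the back to (305,235) at the lens end, with the handle up-left.

Run:
```python
import cv2, numpy as np
from h import *
t=load("top"); s=load("side")
for n,c in (("top",t),("side",s)):
    W=cloud(c); hsv=cv2.cvtColor(c["color"],cv2.COLOR_RGB2HSV)
    m=(hsv[...,0]>20)&(hsv[...,0]<35)&(hsv[...,1]>120)&(hsv[...,2]>120)
    if n=="top": roi=(slice(125,175),slice(270,315))
    else: roi=(slice(150,190),slice(320,375))
    mm=np.zeros_like(m); mm[roi]=m[roi]
    P=W[mm&(W[...,2]>0.03)&(W[...,2]<.06)]
    print(n,len(P),"z",np.median(P[:,2]))
    r=cv2.minAreaRect((P[:,:2]*1000).astype(np.float32)); print(r, cv2.boxPoints(r).tolist())
    # leaning plates
    rois={"hot":(slice(198,234),slice(241,255)),"plain":(slice(188,218),slice(322,343))} if n=="top" else {}
    for k,ro in rois.items():
        P=W[ro].reshape(-1,3); P=P[(P[:,2]>.025)&(P[:,2]<.1)]
        for _ in range(4):
            q=P.mean(0); nn=np.linalg.svd(P-q)[2][2]; nn*=np.sign(nn[2]); d=(P-q)@nn; P=P[abs(d)<.003]
        print(k,len(P),q,nn,"elev",np.degrees(np.arcsin(nn[2])),"az",np.degrees(np.arctan2(nn[1],nn[0])),P.min(0),P.max(0))
print("dot ray",ray_z(t,249,215.6,.068),pt(t,249,216), "bg", pt(t,250,245))
# drawer
W=cloud(t); 
for y0,x0,y1,x1 in ((200,386,212,490),):
    P=W[y0:y1,x0:x1].reshape(-1,3)
    P=P[(P[:,2]>.09)&(P[:,2]<.12)]; print("front top",len(P),P.min(0),P.max(0),np.median(P,0))
P=W[155:195,415:470].reshape(-1,3); print("floor",np.median(P,0))
P=W[207:222,410:462].reshape(-1,3); P=P[(P[:,2]>.06)&(P[:,2]<.1)]; print("bar",len(P),np.percentile(P,[2,50,98],axis=0))
P=W[60:130,390:482].reshape(-1,3); print("cab z",np.median(P[:,2]))
P=W[45:150,380:490].reshape(-1,3);P=P[(P[:,2]>.108)&(P[:,2]<.125)];print("cab",np.percentile(P,[1,99],axis=0), cv2.minAreaRect((P[:,:2]*1000).astype(np.float32)))
# tape/hammer/bystander heights on path
P=W[100:240,230:345].reshape(-1,3);print(P[:,2].max())
```

```text
top 509 z 0.040148741199323726
((665.135009765625, 142.96788024902344), (47.402183532714844, 124.75077819824219), 67.87794494628906) [[598.4260864257812, 144.50094604492188], [713.9932250976562, 97.5221939086914], [731.8439331054688, 141.434814453125], [616.2767944335938, 188.41357421875]]
hot 402 [0.45516745 0.28155332 0.06207517] [-0.02901288  0.82017914  0.57137065] elev 34.84586099211648 az 92.02592652482443 [0.40136415 0.25815448 0.02511873] [0.50835921 0.30962323 0.09899028]
plain 496 [0.49042457 0.01356695 0.06206428] [-0.02557129  0.81966673  0.57226966] elev 34.908648212059646 az 91.78688706614146 [ 0.44304192 -0.0114179   0.02505162] [0.53952901 0.04310428 0.09990318]
side 382 z 0.03971057695568684
((664.3062133789062, 141.29510498046875), (54.6558837890625, 129.35218811035156), 72.17049407958984) [[594.3689575195312, 135.0825653076172], [717.5086059570312, 95.47679138183594], [734.2434692382812, 147.5076446533203], [611.1038208007812, 187.11341857910156]]
dot ray [0.45262409 0.27919079 0.068     ] [0.45124837 0.27855755 0.07149927] bg [ 0.35853352  0.28862295 -0.00075307]
front top 588 [ 0.46925805 -0.4354914   0.09004156] [ 0.49260855 -0.16318767  0.11013205] [ 0.48085957 -0.30357257  0.10271948]
floor [ 0.57796339 -0.34172245  0.02302017]
bar 210 [[ 0.43192985 -0.35872612  0.07676391]
 [ 0.43890554 -0.29528192  0.08172314]
 [ 0.46905706 -0.23897266  0.08662369]]
cab z 0.11628169919558937
cab [[ 0.67275342 -0.44672244  0.11087202]
 [ 0.95331359 -0.17083019  0.12156762]] ((813.8933715820312, -310.0568542480469), (282.14117431640625, 287.3138122558594), 88.4167709350586)
1.2961178751868943
```

```bash
cat >> h.py <<'E'
from scipy.spatial.transform import Rotation as Ro, Slerp
def frame(tz,tx):
    tz=np.array(tz,float);tz/=np.linalg.norm(tz);tx=np.array(tx,float);tx-=tx@tz*tz;tx/=np.linalg.norm(tx)
    return Ro.from_matrix(np.c_[tx,np.cross(tz,tx),tz])
def plan(p1,R1,n,p0=None,R0=None):
    "n equal calls from the present pose: increment of each in its own tool frame"
    from workcell import get_obs
    o=get_obs()
    if p0 is None: p0=o["position"]; R0=Ro.from_quat(o["ee_rot"])
    p0=np.array(p0,float);p1=np.array(p1,float); w=(R0.inv()*R1).as_rotvec()
    for i in range(n):
        Ri=R0*Ro.from_rotvec(w*i/n)
        print(np.round(Ri.inv().apply((p1-p0)/n),4).tolist(),np.round(w/n,4).tolist())
B=np.array([-.9265,.3763,0])  # beam at pick
PICK=frame([0,0,-1],-B)
E
python3 - <<'E'
from h import *
from workcell import get_obs
o=get_obs(); R0=Ro.from_quat(o["ee_rot"]); 
plan([.6506,.148,.2],PICK,6)
E
```

```text
[-0.0917, -0.0412, 0.0093] [-0.0, -0.0003, -0.5223]
[-0.0589, -0.0814, 0.0094] [-0.0, -0.0003, -0.5223]
[-0.0104, -0.1, 0.0094] [-0.0, -0.0003, -0.5223]
[0.0408, -0.0918, 0.0094] [-0.0, -0.0003, -0.5223]
[0.0812, -0.0592, 0.0093] [-0.0, -0.0003, -0.5223]
[0.0999, -0.0108, 0.0093] [-0.0, -0.0003, -0.5223]
```

Request:
jog_arm:
  increments:
    - [-0.018, -0.008, 0.002, 0, 0, 0.105, 1]
    - [-0.037, -0.016, 0.004, 0, 0, 0.21, 1]
    - [-0.055, -0.025, 0.006, 0, 0, 0.315, 1]
    - [-0.073, -0.033, 0.007, 0, 0, 0.42, 1]
    - [-0.092, -0.041, 0.009, 0, 0, 0.525, 1]

```text
clock: 0.52
position: [0.3013, 0.5081, 0.247]
ee_rot: [0.438, 0.899, -0.0, -0.0]
ft_force: [0.1, -0.2, 0.5]
grip_width: 0.999
grasp_force: 0.0
```

Request:
jog_arm:
  increments:
    - [-0.02, 0.002, 0.002, 0, 0, 0.105, 1]
    - [-0.04, 0.004, 0.004, 0, 0, 0.21, 1]
    - [-0.06, 0.006, 0.006, 0, 0, 0.315, 1]
    - [-0.08, 0.008, 0.007, 0, 0, 0.42, 1]
    - [-0.1, 0.01, 0.009, 0, 0, 0.525, 1]

```text
clock: 0.93
position: [0.3713, 0.4357, 0.238]
ee_rot: [0.657, 0.754, -0.0, -0.0]
ft_force: [0.3, 0.3, -0.2]
grip_width: 0.999
grasp_force: 0.0
```

Request:
jog_arm:
  increments:
    - [-0.016, 0.012, 0.002, 0, 0, 0.105, 1]
    - [-0.033, 0.024, 0.004, 0, 0, 0.21, 1]
    - [-0.049, 0.035, 0.006, 0, 0, 0.315, 1]
    - [-0.065, 0.047, 0.007, 0, 0, 0.42, 1]
    - [-0.082, 0.059, 0.009, 0, 0, 0.525, 1]

```text
clock: 1.35
position: [0.4412, 0.3631, 0.229]
ee_rot: [0.83, 0.558, -0.0, -0.0]
ft_force: [0.2, 0.3, 0.4]
grip_width: 0.998
grasp_force: 0.0
```

Request:
jog_arm:
  increments:
    - [-0.008, 0.018, 0.002, 0, 0, 0.105, 1]
    - [-0.016, 0.037, 0.004, 0, 0, 0.21, 1]
    - [-0.025, 0.055, 0.006, 0, 0, 0.315, 1]
    - [-0.033, 0.073, 0.007, 0, 0, 0.42, 1]
    - [-0.041, 0.092, 0.009, 0, 0, 0.525, 1]

```text
clock: 1.77
position: [0.5112, 0.2907, 0.22]
ee_rot: [0.946, 0.323, -0.0, 0.0]
ft_force: [0.8, 0.7, -1.2]
grip_width: 1.002
grasp_force: 0.0
```

Run:
```python
from h import *
from workcell import get_obs
o=get_obs(); print(o["clock"],o["position"],o["joint_pos"])
plan([.6506,.148,.2],PICK,2)
```

```text
1.7667 [0.51122879 0.29071067 0.22001238] [-0.92590528  0.28011906  0.39926275  1.63269156 -0.11352091  1.25222062
 -1.41695654]
[0.0114, 0.0991, 0.01] [0.0001, 0.0003, 0.5223]
[0.0593, 0.0802, 0.01] [0.0001, 0.0003, 0.5223]
```

Request:
jog_arm:
  increments:
    - [0.002, 0.02, 0.002, 0, 0, 0.105, 1]
    - [0.005, 0.04, 0.004, 0, 0, 0.209, 1]
    - [0.007, 0.06, 0.006, 0, 0, 0.313, 1]
    - [0.009, 0.08, 0.008, 0, 0, 0.418, 1]
    - [0.0115, 0.099, 0.01, 0, 0, 0.522, 1]

```text
clock: 2.18
position: [0.5814, 0.2196, 0.2099]
ee_rot: [0.998, 0.068, -0.0, 0.0]
ft_force: [1.0, 0.1, -0.3]
grip_width: 0.997
grasp_force: 0.0
```

Request:
jog_arm:
  increments:
    - [0.012, 0.016, 0.002, 0, 0, 0.105, 1]
    - [0.024, 0.032, 0.004, 0, 0, 0.209, 1]
    - [0.036, 0.048, 0.006, 0, 0, 0.313, 1]
    - [0.048, 0.064, 0.008, 0, 0, 0.418, 1]
    - [0.0595, 0.08, 0.01, 0, 0, 0.522, 1]

```text
clock: 2.6
position: [0.6516, 0.1492, 0.1997]
ee_rot: [0.982, -0.191, -0.0, 0.0]
ft_force: [0.1, 0.3, -0.1]
grip_width: 1.001
grasp_force: 0.0
```

Run:
```python
from h import *
from workcell import get_obs, optics
import cv2
c=optics.camera("wrist"); np.savez("wrist.npz",**c)
o=get_obs(); print(o["clock"],o["position"],o["joint_pos"])
img=c["color"][:,:,::-1].copy()
W=cloud(c); hsv=cv2.cvtColor(c["color"],cv2.COLOR_RGB2HSV)
m=(hsv[...,0]>18)&(hsv[...,0]<38)&(hsv[...,1]>100)&(hsv[...,2]>80)&(W[...,2]>.033)&(W[...,2]<.05)
n,l,st,_=cv2.connectedComponentsWithStats(m.astype(np.uint8))
for i in range(1,n):
    if st[i,4]>300:
        P=W[l==i]; print(st[i],np.median(P[:,2])); print(cv2.minAreaRect((P[:,:2]*1000).astype(np.float32)))
# overlay assumed outline
O=np.array([.6645,.1425,0]);Y=np.cross([0,0,1],B)
q=[O+B*a+Y*b+[0,0,.04] for a,b in((.0625,.022),(.0625,-.022),(-.0625,-.022),(-.0625,.022))]
cv2.polylines(img,[proj(c,np.array(q)).astype(np.int32)],True,(255,0,255),1)
cv2.imwrite("pics/w1.png",img)
```

```text
2.65 [0.65321755 0.14498404 0.19922951] [-0.73033933  0.51946752  0.63006731  1.43500792 -0.30676614  1.2873213
 -2.04513157]
[   0    0  122  124 1562] 0.04175835016975924
((793.6207885742188, 298.05523681640625), (44.06753921508789, 121.83229064941406), 23.20012855529785)
[ 288   88   59  137 7393] 0.04024901356215609
((669.6063232421875, 142.64913940429688), (45.09189987182617, 109.91792297363281), 66.47639465332031)
[290 230  50  10 441] 0.040171674412827735
((609.3516235351562, 168.3021697998047), (42.22525405883789, 11.785479545593262), 64.69234466552734)
```

View pics/w1.png

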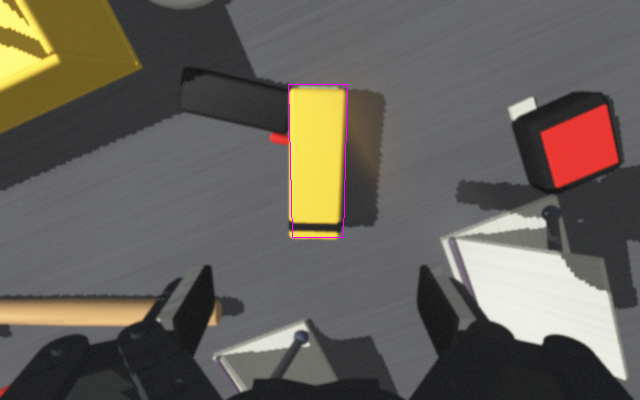

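The outline fits the middle-sized thermometer closely: corners at (289,85) and (343,237), handle to the left. Its axis is about 1° off my estimate, so I'm refining it.

```bash
sed -i 's/^B=.*/B=np.array([-.9205,.3907,0])/' h.py
python3 - <<'E'
from h import *
from workcell import get_obs
o=get_obs(); print(o["clock"],o["position"],o["ee_rot"])
plan([.6495,.1500,.2],PICK,1)
E
```

```text
2.65 [0.65321755 0.14498404 0.19922951] [ 9.80377752e-01 -1.97123358e-01  2.68235550e-04  1.33184192e-03]
[-0.0054, -0.0032, -0.0008] [0.0025, -0.0011, 0.0046]
```

Request:
jog_arm:
  increments:
    - [0, 0, 0, 0, 0, 0, 1]
    - [0, 0, 0.02, 0, 0, 0, 1]
    - [0, 0, 0.04, 0, 0, 0, 1]
    - [0, 0, 0.06, 0, 0, 0, 1]
    - [0, 0, 0.06, 0, 0, 0, 1]

```text
clock: 3.07
position: [0.6484, 0.1509, 0.1361]
ee_rot: [0.982, -0.187, -0.003, 0.001]
ft_force: [-0.6, -0.4, -0.4]
grip_width: 0.999
grasp_force: 0.0
```

Run:
```python
from h import *
from workcell import get_obs
o=get_obs(); print(o["clock"],o["position"],o["ee_rot"])
plan([.6495,.1500,.033],PICK,1)
```

```text
3.0667 [0.64839373 0.15090617 0.13606611] [ 0.9822937  -0.18732007 -0.0030046   0.00111955]
[0.0019, 0.0001, 0.1031] [0.0034, 0.0054, 0.0245]
```

Request:
jog_arm:
  increments:
    - [-0.001, -0.001, 0.02, 0, 0, 0.015, 1]
    - [-0.001, -0.001, 0.045, 0, 0, 0.015, 1]
    - [-0.001, -0.001, 0.065, 0, 0, 0.015, 1]
    - [-0.001, -0.001, 0.065, 0, 0, 0.015, 1]
    - [-0.001, -0.001, 0.065, 0, 0, 0.015, 1]

```text
clock: 3.48
position: [0.6502, 0.1518, 0.0757]
ee_rot: [0.981, -0.196, -0.001, 0.0]
ft_force: [-0.5, 0.5, 0.6]
grip_width: 0.998
grasp_force: 0.0
```

Run:
```python
from h import *
from workcell import get_obs
o=get_obs(); print(o["clock"],o["position"],o["ee_rot"],o["joint_velocities"])
plan([.6495,.1500,.033],PICK,1)
```

```text
3.4833 [0.65015882 0.15175211 0.07571299] [ 9.80694742e-01 -1.95544118e-01 -5.54818803e-04  1.14160055e-04] [-0.00112746 -0.02794114  0.01991401 -0.03127438  0.00114675  0.00365023
 -0.00345381]
[0.0001, 0.0019, 0.0427] [0.0004, 0.001, 0.0078]
```

Request:
jog_arm:
  increments:
    - [0, 0.001, 0.015, 0, 0, 0.005, 1]
    - [0, 0.001, 0.03, 0, 0, 0.005, 1]
    - [0, 0.001, 0.041, 0, 0, 0.005, 1]
    - [0, 0.001, 0.041, 0, 0, 0.005, 1]
    - [0, 0.001, 0.041, 0, 0, 0.005, 1]

```text
clock: 3.9
position: [0.6498, 0.1501, 0.0337]
ee_rot: [0.98, -0.199, -0.001, 0.0]
ft_force: [0.1, -0.3, -0.2]
grip_width: 0.995
grasp_force: 0.0
```

Request:
jog_arm:
  increments:
    - [0, 0, 0, 0, 0, 0, 0.3]
    - [0, 0, 0, 0, 0, 0, 0.1]
    - [0, 0, 0, 0, 0, 0, -1]
    - [0, 0, 0, 0, 0, 0, -1]
    - [0, 0, 0, 0, 0, 0, -1]
  grip_force: 50

```text
clock: 4.32
position: [0.6507, 0.1503, 0.0352]
ee_rot: [0.98, -0.199, 0.001, -0.0]
ft_force: [-1.1, 1.0, 4.2]
grip_width: 0.506
grasp_force: 52.8
```

Request:
jog_arm:
  increments:
    - [0, 0, 0, 0, 0, 0, -1]
    - [0, 0, 0, 0, 0, 0, -1]
    - [0, 0, 0, 0, 0, 0, -1]
    - [0, 0, 0, 0, 0, 0, -1]
    - [0, 0, 0, 0, 0, 0, -1]

```text
clock: 4.73
position: [0.6507, 0.1503, 0.0351]
ee_rot: [0.98, -0.199, 0.001, -0.0]
ft_force: [-1.4, -0.3, 5.8]
grip_width: 0.511
grasp_force: 52.8
```

Request:
jog_arm:
  increments:
    - [0, 0, -0.005, 0, 0, 0, -1]
    - [0, 0, -0.02, 0, 0, 0, -1]
    - [0, 0, -0.045, 0, 0, 0, -1]
    - [0, 0, -0.075, 0, 0, 0, -1]
    - [0, 0, -0.105, 0, 0, 0, -1]

```text
clock: 5.15
position: [0.6497, 0.1499, 0.1409]
ee_rot: [0.98, -0.199, -0.0, 0.0]
ft_force: [0.3, 0.3, -2.0]
grip_width: 0.504
grasp_force: 51.8
```

Request:
jog_arm:
  increments:
    - [0, 0, -0.03, 0, 0, 0, -1]
    - [0, 0, -0.06, 0, 0, 0, -1]
    - [0, 0, -0.085, 0, 0, 0, -1]
    - [0, 0, -0.1, 0, 0, 0, -1]
    - [0, 0, -0.1, 0, 0, 0, -1]

```text
clock: 5.57
position: [0.6515, 0.15, 0.2442]
ee_rot: [0.98, -0.199, 0.003, -0.002]
ft_force: [0.6, -0.0, -3.0]
grip_width: 0.504
grasp_force: 52.1
```

```bash
cat >> h.py <<'E'
N=np.array([-.0285,.8187,.5736]); DOT=np.array([.453,.2778,.068])
AIM=frame([-.02,.573,-.819],N)
YAW=frame([0,0,-1],[N[0],N[1],0])
E
python3 - <<'E'
from h import *
from workcell import get_obs,optics
import cv2
c=optics.camera("wrist"); cv2.imwrite("pics/w2.png",c["color"][:,:,::-1])
o=get_obs(); print(o["clock"],o["position"],o["joint_pos"],o["grip_width"],o["ft_force"])
W=cloud(c); hsv=cv2.cvtColor(c["color"],cv2.COLOR_RGB2HSV)
R=Ro.from_quat(o["ee_rot"]); T=R.inv().apply((W-o["position"]).reshape(-1,3)).reshape(W.shape)
m=(hsv[...,0]>18)&(hsv[...,0]<38)&(hsv[...,1]>100)&(hsv[...,2]>80)&(c["depth"]>.05)&(c["depth"]<.25)&(abs(T[...,1])<.05)
P=T[m]; P=P[P[:,2]<.03]; print(len(P),np.percentile(P,[1,50,99],axis=0))
np.savez("w2.npz",**c)
plan([.63,.38,.26],YAW,5)
E
```

```text
5.6167 [0.65076148 0.14999963 0.24147715] [-0.74440166  0.48672925  0.64403614  1.3884561  -0.29210016  1.35859498
 -2.06746053] 0.5069171323377183 [-0.28077516 -0.99529488 -3.02875625]
34300 [[-0.03100553 -0.02234179 -0.00920233]
 [ 0.03300715 -0.0008984  -0.00777968]
 [ 0.0755122   0.02021316 -0.00414445]]
[-0.0217, -0.0407, -0.0037] [0.0002, -0.0008, -0.4012]
[-0.0041, -0.046, -0.0036] [0.0002, -0.0008, -0.4012]
[0.0142, -0.044, -0.0036] [0.0002, -0.0008, -0.4012]
[0.0302, -0.0349, -0.0037] [0.0002, -0.0008, -0.4012]
[0.0415, -0.0204, -0.0037] [0.0002, -0.0008, -0.4012]
```

View pics/w2.png

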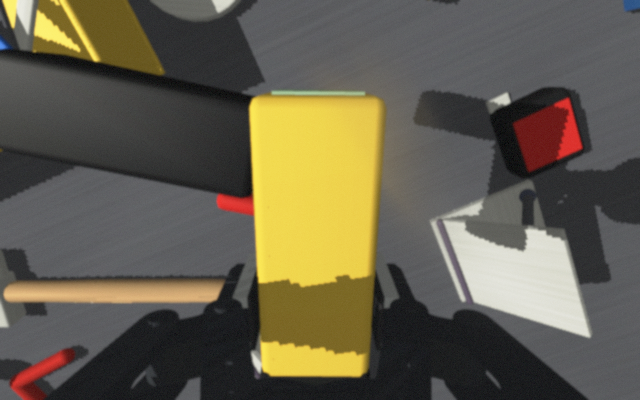

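The thermometer is held straight: the barrel runs from (318,95) at the rear to (316,375), centred between the fingers, with the handle to the left.

Request:
jog_arm:
  increments:
    - [-0.004, -0.008, 0, 0, 0, -0.08, -1]
    - [-0.008, -0.016, -0.001, 0, 0, -0.16, -1]
    - [-0.013, -0.024, -0.002, 0, 0, -0.24, -1]
    - [-0.017, -0.033, -0.003, 0, 0, -0.32, -1]
    - [-0.022, -0.041, -0.004, 0, 0, -0.4, -1]

```text
clock: 6.03
position: [0.6451, 0.1968, 0.2414]
ee_rot: [1.0, 0.002, -0.001, 0.001]
ft_force: [0.1, -0.2, -2.8]
grip_width: 0.509
grasp_force: 52.1
```

Request:
jog_arm:
  increments:
    - [-0.001, -0.009, 0, 0, 0, -0.08, -1]
    - [-0.002, -0.018, -0.001, 0, 0, -0.16, -1]
    - [-0.003, -0.028, -0.002, 0, 0, -0.24, -1]
    - [-0.003, -0.037, -0.003, 0, 0, -0.32, -1]
    - [-0.004, -0.046, -0.004, 0, 0, -0.4, -1]

```text
clock: 6.45
position: [0.6411, 0.2428, 0.2453]
ee_rot: [0.98, 0.201, -0.001, 0.0]
ft_force: [0.4, -0.6, -1.5]
grip_width: 0.509
grasp_force: 52.1
```

Request:
jog_arm:
  increments:
    - [0.003, -0.009, 0, 0, 0, -0.08, -1]
    - [0.006, -0.018, -0.001, 0, 0, -0.16, -1]
    - [0.008, -0.026, -0.002, 0, 0, -0.24, -1]
    - [0.011, -0.035, -0.003, 0, 0, -0.32, -1]
    - [0.014, -0.044, -0.004, 0, 0, -0.4, -1]

```text
clock: 6.87
position: [0.6369, 0.2885, 0.2493]
ee_rot: [0.92, 0.391, -0.002, 0.0]
ft_force: [0.4, 1.7, -2.6]
grip_width: 0.506
grasp_force: 52.1
```

Request:
jog_arm:
  increments:
    - [0.006, -0.007, 0, 0, 0, -0.08, -1]
    - [0.012, -0.014, -0.001, 0, 0, -0.16, -1]
    - [0.018, -0.021, -0.002, 0, 0, -0.24, -1]
    - [0.024, -0.028, -0.003, 0, 0, -0.32, -1]
    - [0.03, -0.035, -0.004, 0, 0, -0.4, -1]

```text
clock: 7.28
position: [0.6327, 0.3345, 0.2532]
ee_rot: [0.824, 0.566, -0.002, -0.0]
ft_force: [0.9, 0.5, -2.6]
grip_width: 0.508
grasp_force: 52.1
```

Request:
jog_arm:
  increments:
    - [0.008, -0.004, 0, 0, 0, -0.08, -1]
    - [0.017, -0.008, -0.001, 0, 0, -0.16, -1]
    - [0.025, -0.012, -0.002, 0, 0, -0.24, -1]
    - [0.033, -0.016, -0.003, 0, 0, -0.32, -1]
    - [0.041, -0.02, -0.004, 0, 0, -0.4, -1]

```text
clock: 7.7
position: [0.629, 0.3799, 0.2571]
ee_rot: [0.695, 0.719, -0.002, -0.0]
ft_force: [0.8, -0.1, -3.2]
grip_width: 0.508
grasp_force: 52.1
```

Run:
```python
from h import *
from workcell import get_obs
import cv2
o=get_obs(); print(o["clock"],o["position"],o["joint_pos"],o["grip_width"])
L=np.array([-.049,-.001,.0135])
tcp=DOT+.10*N-AIM.apply(L); print("aim tcp",tcp)
plan([.55,.43,.26],AIM,2)
# held barrel plane/yaw from w2
c=load("w2"); W=cloud(c); R=frame([0,0,-1],-B); T=R.inv().apply((W-[.6508,.15,.2415]).reshape(-1,3)).reshape(W.shape)
hsv=cv2.cvtColor(c["color"],cv2.COLOR_RGB2HSV)
m=(hsv[...,0]>18)&(hsv[...,0]<38)&(hsv[...,1]>100)&(c["depth"]>.05)&(abs(T[...,1])<.03)&(T[...,2]<0)&(T[...,2]>-.02)
P=T[m]; s=P[(abs(P[:,1])<.015)]; A=np.c_[s[:,:2],np.ones(len(s))]; print("plane",np.linalg.lstsq(A,s[:,2],rcond=None)[0])
for a,b in((-.03,-.01),(0,.02),(.03,.05),(.05,.07)):
    q=P[(P[:,0]>a)&(P[:,0]<b)]; print(a,np.percentile(q[:,1],[1,99]))
```

```text
7.7 [0.62901535 0.37994163 0.25707345] [-0.73565552  0.59013511  0.21905186  1.11251904 -0.12191759  1.45422703
 -0.50514903] 0.5075202100618914
aim tcp [0.45002294 0.39208428 0.16452054]
[0.0263, -0.0387, -0.0014] [-0.001, 0.3063, -0.0013]
[0.0256, -0.0386, 0.0066] [-0.001, 0.3063, -0.0013]
plane [-0.00068302  0.00385871 -0.00785831]
-0.03 [-0.0224831   0.01995403]
0 [-0.02255127  0.02041775]
0.03 [-0.0222613   0.02041131]
0.05 [-0.02264764  0.02068007]
```

Request:
jog_arm:
  increments:
    - [0.005, -0.008, 0, 0, 0.06, 0, -1]
    - [0.01, -0.016, 0, 0, 0.12, 0, -1]
    - [0.015, -0.024, -0.001, 0, 0.18, 0, -1]
    - [0.02, -0.031, -0.001, 0, 0.24, 0, -1]
    - [0.026, -0.039, -0.001, 0, 0.305, 0, -1]

```text
clock: 8.12
position: [0.5891, 0.4045, 0.2585]
ee_rot: [0.689, 0.709, 0.106, -0.11]
ft_force: [0.7, -0.2, -3.0]
grip_width: 0.504
grasp_force: 52.1
```

Request:
jog_arm:
  increments:
    - [0.005, -0.008, 0.001, 0, 0.06, 0, -1]
    - [0.01, -0.016, 0.002, 0, 0.12, 0, -1]
    - [0.015, -0.024, 0.004, 0, 0.18, 0, -1]
    - [0.02, -0.031, 0.005, 0, 0.24, 0, -1]
    - [0.026, -0.039, 0.007, 0, 0.305, 0, -1]

```text
clock: 8.53
position: [0.5494, 0.43, 0.2597]
ee_rot: [0.665, 0.684, 0.209, -0.216]
ft_force: [0.0, 0.4, -3.7]
grip_width: 0.508
grasp_force: 52.2
```

Run:
```python
from h import *
from workcell import get_obs
o=get_obs(); print(o["clock"],o["position"],o["joint_pos"])
L=np.array([-.049,-.001,.0125])
tcp=DOT+.10*N-AIM.apply(L)
print(tcp);plan(tcp,AIM,2)
```

```text
8.5333 [0.54939567 0.4299717  0.25966764] [-0.52638603  0.32567053  0.03914985  1.58460107 -0.65569646  1.03573801
 -0.17596536]
[0.45000293 0.39265743 0.16370133]
[-0.0417, -0.0501, 0.0295] [0.0012, -0.0, -0.0032]
[-0.0415, -0.0502, 0.0295] [0.0012, -0.0, -0.0032]
```

Request:
jog_arm:
  increments:
    - [-0.008, -0.01, 0.006, 0, 0, 0, -1]
    - [-0.016, -0.02, 0.012, 0, 0, 0, -1]
    - [-0.025, -0.03, 0.018, 0, 0, -0.001, -1]
    - [-0.033, -0.04, 0.024, 0, 0, -0.002, -1]
    - [-0.042, -0.05, 0.0295, 0.001, 0, -0.003, -1]

```text
clock: 8.95
position: [0.4992, 0.4107, 0.2106]
ee_rot: [0.664, 0.685, 0.208, -0.216]
ft_force: [0.2, 0.0, -1.9]
grip_width: 0.507
grasp_force: 52.2
```

Request:
jog_arm:
  increments:
    - [-0.01, -0.012, 0.007, 0, 0, 0, -1]
    - [-0.02, -0.025, 0.015, 0, 0, 0, -1]
    - [-0.03, -0.036, 0.022, 0, 0, -0.001, -1]
    - [-0.038, -0.046, 0.027, 0, 0, -0.002, -1]
    - [-0.0415, -0.05, 0.0295, 0.001, 0, -0.003, -1]

```text
clock: 9.37
position: [0.4487, 0.3915, 0.162]
ee_rot: [0.663, 0.686, 0.207, -0.216]
ft_force: [0.5, 0.2, -2.9]
grip_width: 0.505
grasp_force: 52.2
```

Request:
jog_arm:
  increments:
    - [0, 0, 0, 0, 0, 0, -1]
    - [0, 0, 0, 0, 0, 0, -1]
    - [0, 0, 0, 0, 0, 0, -1]

```text
clock: 9.62
position: [0.4521, 0.393, 0.1656]
ee_rot: [0.662, 0.686, 0.21, -0.215]
ft_force: [0.2, 0.3, -1.9]
grip_width: 0.511
grasp_force: 52.2
```

```bash
cat > chk.py <<'E'
from h import *
from workcell import get_obs,optics
import cv2
o=get_obs(); R=Ro.from_quat(o["ee_rot"]); print(o["clock"],o["position"],o["joint_pos"],o["joint_velocities"].round(3))
L=np.array([-.049,-.001,.0125]); lens=o["position"]+R.apply(L); b=R.apply([-1,0,0])
print("dist",np.linalg.norm(DOT-lens),"angle to normal",np.degrees(np.arccos(-b@N)))
s=(DOT-lens)@N/(b@N); print("miss mm",1000*(lens+s*b-DOT))
plan(DOT+.10*N-AIM.apply(L),AIM,1)
E
python3 - <<'E'
exec(open("chk.py").read())
c=optics.camera("side"); cv2.imwrite("pics/s2.png",cv2.resize(c["color"][80:280,160:420,::-1],None,fx=3,fy=3))
E
```

```text
9.6167 [0.45207409 0.39303504 0.16563001] [-0.51223631  0.21008426 -0.01087719  1.94516719 -0.75483494  0.82513039
 -0.00576366] [ 0.     0.001  0.001 -0.007  0.    -0.001  0.   ]
dist 0.10138765315938246 angle to normal nan
miss mm [ 2.33327289 -0.76883656  1.21329284]
[-0.0014, -0.0021, 0.0014] [0.0022, 0.0005, 0.0013]<string>:6: RuntimeWarning: invalid value encountered in arccos
```

View pics/s2.png

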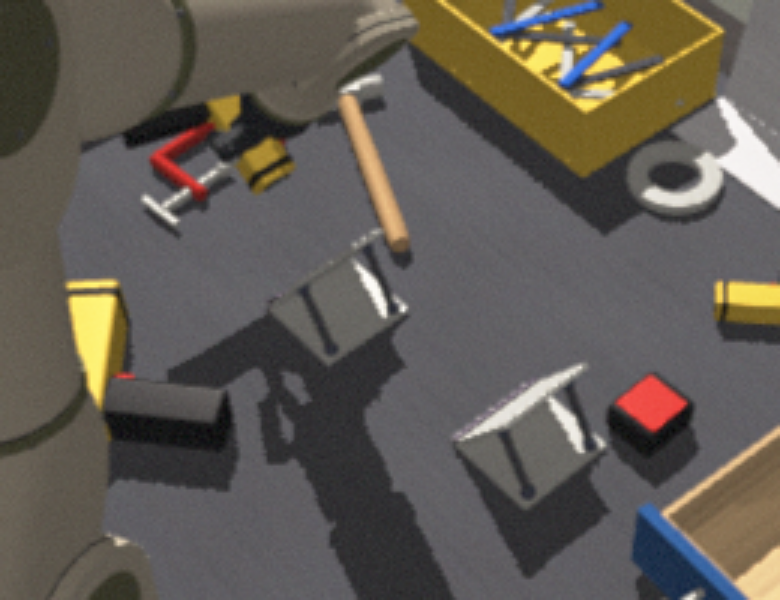

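The thermometer's lens end, at (265,165) in this crop, faces the stickered plate at (330,270) with clear space between. Next is a small correction of about 2 mm, then hold.

Request:
jog_arm:
  increments:
    - [-0.001, -0.002, 0.001, 0.002, 0, 0, -1]
    - [-0.001, -0.002, 0.001, 0.002, 0, 0, -1]
    - [-0.001, -0.002, 0.001, 0.002, 0, 0, -1]
    - [-0.001, -0.002, 0.001, 0.002, 0, 0, -1]
    - [-0.001, -0.002, 0.001, 0.002, 0, 0, -1]

```text
clock: 10.08
position: [0.4495, 0.3926, 0.1639]
ee_rot: [0.662, 0.687, 0.209, -0.216]
ft_force: [1.0, 1.2, -2.8]
grip_width: 0.511
grasp_force: 52.2
```

Request:
jog_arm:
  increments:
    - [0, 0, 0, 0, 0, 0, -1]
    - [0, 0, 0, 0, 0, 0, -1]
    - [0, 0, 0, 0, 0, 0, -1]
    - [0, 0, 0, 0, 0, 0, -1]
    - [0, 0, 0, 0, 0, 0, -1]

```text
clock: 10.5
position: [0.4494, 0.3925, 0.1638]
ee_rot: [0.662, 0.687, 0.209, -0.216]
ft_force: [-0.1, -0.1, -1.5]
grip_width: 0.51
grasp_force: 52.2
```

Request:
jog_arm:
  increments:
    - [0, 0, 0, 0, 0, 0, -1]
    - [0, 0, 0, 0, 0, 0, -1]
    - [0, 0, 0, 0, 0, 0, -1]
    - [0, 0, 0, 0, 0, 0, -1]
    - [0, 0, 0, 0, 0, 0, -1]

```text
clock: 10.92
position: [0.4494, 0.3925, 0.1638]
ee_rot: [0.662, 0.687, 0.209, -0.216]
ft_force: [-0.1, 0.4, -2.9]
grip_width: 0.507
grasp_force: 52.2
```

Request:
jog_arm:
  increments:
    - [0, 0, 0, 0, 0, 0, -1]
    - [0, 0, 0, 0, 0, 0, -1]
    - [0, 0, 0, 0, 0, 0, -1]
    - [0, 0, 0, 0, 0, 0, -1]
    - [0, 0, 0, 0, 0, 0, -1]

```text
clock: 11.33
position: [0.4494, 0.3925, 0.1638]
ee_rot: [0.662, 0.687, 0.209, -0.216]
ft_force: [0.1, -0.4, -2.8]
grip_width: 0.508
grasp_force: 52.2
```

Request:
jog_arm:
  increments:
    - [0, 0, 0, 0, 0, 0, -1]
    - [0, 0, 0, 0, 0, 0, -1]
    - [0, 0, 0, 0, 0, 0, -1]
    - [0, 0, 0, 0, 0, 0, -1]
    - [0, 0, 0, 0, 0, 0, -1]

```text
clock: 11.75
position: [0.4494, 0.3925, 0.1638]
ee_rot: [0.662, 0.687, 0.209, -0.216]
ft_force: [0.5, -0.3, -2.8]
grip_width: 0.505
grasp_force: 52.2
```

Request:
jog_arm:
  increments:
    - [0, 0, 0, 0, 0, 0, -1]
    - [0, 0, 0, 0, 0, 0, -1]
    - [0, 0, 0, 0, 0, 0, -1]
    - [0, 0, 0, 0, 0, 0, -1]
    - [0, 0, 0, 0, 0, 0, -1]

```text
clock: 12.17
position: [0.4494, 0.3925, 0.1638]
ee_rot: [0.662, 0.687, 0.209, -0.216]
ft_force: [-1.0, -0.5, -2.7]
grip_width: 0.506
grasp_force: 52.2
```

```bash
python3 chk.py 2>/dev/null
python3 - <<'E'
# side view / top view check of dot and drawer again with fresh pictures
from h import *
from workcell import optics
c=optics.camera("top"); np.savez("top2.npz",**c)
t=load("top"); W=cloud(t)
for r0,r1,c0,c1 in ((198,212,388,486),):
    P=W[r0:r1,c0:c1].reshape(-1,3); P=P[(P[:,2]>.097)&(P[:,2]<.108)]
    import cv2; print("panel",len(P),cv2.minAreaRect((P[:,:2]*1000).astype(np.float32)))
P=W[205:224,405:465].reshape(-1,3); P=P[(P[:,2]>.074)&(P[:,2]<.092)]; P=P[P[:,0]<.447]; print("bar",len(P),P.mean(0),P.min(0),P.max(0))
E
```

```text
12.1667 [0.44937279 0.39251213 0.163814  ] [-0.51209379  0.20882234 -0.01218647  1.95104802 -0.75714034  0.82382567
 -0.00277137] [ 0.003  0.001  0.001 -0.001 -0.     0.001 -0.   ]
dist 0.09996053379048639 angle to normal nan
miss mm [-0.44862664 -0.17439785  0.22662773]
[0.0, 0.0006, 0.0002] [-0.0006, 0.0007, 0.0013]
panel 446 ((483.9464111328125, -299.4122314453125), (272.2926940917969, 25.086999893188477), 89.07906341552734)
bar 161 [ 0.43734965 -0.29668337  0.082097  ] [ 0.43170951 -0.36142034  0.07415677] [ 0.44598862 -0.23602856  0.08737556]
```

```bash
cat >> h.py <<'E'
D=frame([0,0,-1],[1,-.03,0]); MID=frame([0,0,-1],[np.cos(np.radians(45)),np.sin(np.radians(45)),0])
E
python3 - <<'E'
from h import *
p=np.array([.4494,.3925,.1638]); a=p+.07*N
plan(a,AIM,1,p,AIM); print(a); plan([.52,.42,.28],YAW,2,a,AIM); print(); plan([.57,.05,.28],MID,4,[.52,.42,.28],YAW); print(); plan([.56,-.335,.2],D,4,[.57,.05,.28],MID)
E
```

```text
[0.07, -0.0, -0.0] [0.0, 0.0, 0.0]
[0.447405 0.449809 0.203952]
[0.0086, 0.0358, -0.0404] [-0.0, -0.3054, 0.0]
[-0.004, 0.0358, -0.0411] [-0.0, -0.3054, 0.0]

[-0.0929, 0.0093, 0.0] [0.0, 0.0, 0.205]
[-0.089, 0.028, 0.0] [0.0, 0.0, 0.205]
[-0.0815, 0.0455, 0.0] [0.0, 0.0, 0.205]
[-0.0705, 0.0612, 0.0] [0.0, 0.0, 0.205]

[-0.0698, 0.0663, 0.02] [0.0, 0.0, 0.2038]
[-0.055, 0.0791, 0.02] [0.0, 0.0, 0.2038]
[-0.0378, 0.0885, 0.02] [0.0, 0.0, 0.2038]
[-0.0191, 0.0944, 0.02] [0.0, 0.0, 0.2038]
```

Request:
jog_arm:
  increments:
    - [0.01, 0, 0, 0, 0, 0, -1]
    - [0.025, 0, 0, 0, 0, 0, -1]
    - [0.04, 0, 0, 0, 0, 0, -1]
    - [0.055, 0, 0, 0, 0, 0, -1]
    - [0.07, 0, 0, 0, 0, 0, -1]

```text
clock: 12.63
position: [0.4472, 0.4504, 0.2043]
ee_rot: [0.662, 0.687, 0.208, -0.216]
ft_force: [-0.1, 0.1, -1.7]
grip_width: 0.509
grasp_force: 52.2
```

Request:
jog_arm:
  increments:
    - [0.002, 0.007, -0.008, 0, -0.06, 0, -1]
    - [0.004, 0.014, -0.016, 0, -0.12, 0, -1]
    - [0.005, 0.021, -0.024, 0, -0.18, 0, -1]
    - [0.007, 0.029, -0.032, 0, -0.24, 0, -1]
    - [0.009, 0.036, -0.04, 0, -0.305, 0, -1]

```text
clock: 13.05
position: [0.4845, 0.435, 0.2425]
ee_rot: [0.687, 0.711, 0.105, -0.108]
ft_force: [0.1, 0.5, -3.0]
grip_width: 0.506
grasp_force: 52.2
```

Request:
jog_arm:
  increments:
    - [-0.001, 0.007, -0.008, 0, -0.06, 0, -1]
    - [-0.002, 0.014, -0.016, 0, -0.12, 0, -1]
    - [-0.002, 0.021, -0.024, 0, -0.18, 0, -1]
    - [-0.003, 0.029, -0.033, 0, -0.24, 0, -1]
    - [-0.004, 0.036, -0.041, 0, -0.305, 0, -1]

```text
clock: 13.47
position: [0.5209, 0.4206, 0.2806]
ee_rot: [0.694, 0.72, -0.001, 0.001]
ft_force: [0.1, 0.4, -3.5]
grip_width: 0.505
grasp_force: 52.1
```

Request:
jog_arm:
  increments:
    - [-0.012, 0.001, 0, 0, 0, 0.03, -1]
    - [-0.03, 0.003, 0, 0, 0, 0.07, -1]
    - [-0.05, 0.005, 0, 0, 0, 0.11, -1]
    - [-0.071, 0.007, 0, 0, 0, 0.16, -1]
    - [-0.093, 0.009, 0, 0, 0, 0.205, -1]

```text
clock: 13.88
position: [0.5325, 0.3269, 0.2793]
ee_rot: [0.765, 0.644, 0.0, -0.001]
ft_force: [-0.0, 0.1, -2.5]
grip_width: 0.511
grasp_force: 52.0
```

Request:
jog_arm:
  increments:
    - [-0.018, 0.006, 0, 0, 0, 0.04, -1]
    - [-0.036, 0.011, 0, 0, 0, 0.08, -1]
    - [-0.053, 0.017, 0, 0, 0, 0.12, -1]
    - [-0.071, 0.022, 0, 0, 0, 0.16, -1]
    - [-0.089, 0.028, 0, 0, 0, 0.205, -1]

```text
clock: 14.3
position: [0.5454, 0.2343, 0.2798]
ee_rot: [0.827, 0.562, 0.0, -0.0]
ft_force: [-0.4, 0.8, -2.8]
grip_width: 0.504
grasp_force: 52.0
```

Request:
jog_arm:
  increments:
    - [-0.016, 0.009, 0, 0, 0, 0.04, -1]
    - [-0.033, 0.018, 0, 0, 0, 0.08, -1]
    - [-0.049, 0.027, 0, 0, 0, 0.12, -1]
    - [-0.065, 0.036, 0, 0, 0, 0.16, -1]
    - [-0.0815, 0.0455, 0, 0, 0, 0.205, -1]

```text
clock: 14.72
position: [0.5582, 0.1416, 0.2798]
ee_rot: [0.88, 0.474, 0.0, -0.0]
ft_force: [-0.1, 0.5, -1.5]
grip_width: 0.506
grasp_force: 52.0
```

Request:
jog_arm:
  increments:
    - [-0.014, 0.012, 0, 0, 0, 0.04, -1]
    - [-0.028, 0.024, 0, 0, 0, 0.08, -1]
    - [-0.042, 0.037, 0, 0, 0, 0.12, -1]
    - [-0.056, 0.049, 0, 0, 0, 0.16, -1]
    - [-0.0705, 0.061, 0, 0, 0, 0.205, -1]

```text
clock: 15.13
position: [0.5707, 0.0491, 0.2797]
ee_rot: [0.924, 0.382, 0.0, 0.0]
ft_force: [-0.3, -0.7, -2.8]
grip_width: 0.509
grasp_force: 51.9
```

Run:
```python
from h import *
from workcell import get_obs
o=get_obs(); print(o["clock"],o["position"],o["ee_rot"],o["joint_pos"])
plan([.56,-.335,.2],D,4)
```

```text
15.1333 [0.57072705 0.04907048 0.27974555] [9.24324731e-01 3.81606840e-01 1.09815040e-04 9.49438157e-06] [-0.49516829  0.20549001  0.38523413  1.58884176 -0.07849495  1.36235255
 -0.88875162]
[-0.0696, 0.0662, 0.0199] [0.0, -0.0001, 0.2033]
[-0.0549, 0.0789, 0.0199] [0.0, -0.0001, 0.2033]
[-0.0378, 0.0883, 0.0199] [0.0, -0.0001, 0.2033]
[-0.0192, 0.0941, 0.0199] [0.0, -0.0001, 0.2033]
```

Request:
jog_arm:
  increments:
    - [-0.014, 0.013, 0.004, 0, 0, 0.04, -1]
    - [-0.028, 0.026, 0.008, 0, 0, 0.08, -1]
    - [-0.042, 0.04, 0.012, 0, 0, 0.12, -1]
    - [-0.056, 0.053, 0.016, 0, 0, 0.16, -1]
    - [-0.07, 0.066, 0.02, 0, 0, 0.204, -1]

```text
clock: 15.55
position: [0.5675, -0.0472, 0.2592]
ee_rot: [0.958, 0.285, -0.0, -0.0]
ft_force: [-0.2, 0.6, -1.9]
grip_width: 0.508
grasp_force: 52.0
```

Request:
jog_arm:
  increments:
    - [-0.011, 0.016, 0.004, 0, 0, 0.04, -1]
    - [-0.022, 0.032, 0.008, 0, 0, 0.08, -1]
    - [-0.033, 0.047, 0.012, 0, 0, 0.12, -1]
    - [-0.044, 0.063, 0.016, 0, 0, 0.16, -1]
    - [-0.055, 0.079, 0.02, 0, 0, 0.204, -1]

```text
clock: 15.97
position: [0.5653, -0.1434, 0.2394]
ee_rot: [0.982, 0.186, 0.0, -0.0]
ft_force: [-0.3, -0.4, -2.9]
grip_width: 0.504
grasp_force: 52.0
```

Request:
jog_arm:
  increments:
    - [-0.008, 0.018, 0.004, 0, 0, 0.04, -1]
    - [-0.015, 0.035, 0.008, 0, 0, 0.08, -1]
    - [-0.023, 0.053, 0.012, 0, 0, 0.12, -1]
    - [-0.03, 0.071, 0.016, 0, 0, 0.16, -1]
    - [-0.038, 0.088, 0.02, 0, 0, 0.203, -1]

```text
clock: 16.38
position: [0.5627, -0.2392, 0.2193]
ee_rot: [0.996, 0.086, 0.0, 0.0]
ft_force: [1.2, -0.3, -1.9]
grip_width: 0.51
grasp_force: 52.0
```

Request:
jog_arm:
  increments:
    - [-0.004, 0.02, 0.004, 0, 0, 0.04, -1]
    - [-0.008, 0.04, 0.008, 0, 0, 0.08, -1]
    - [-0.012, 0.06, 0.012, 0, 0, 0.12, -1]
    - [-0.016, 0.08, 0.016, 0, 0, 0.17, -1]
    - [-0.019, 0.094, 0.02, 0, 0, 0.203, -1]

```text
clock: 16.8
position: [0.5597, -0.3361, 0.1992]
ee_rot: [1.0, -0.016, -0.0, 0.0]
ft_force: [0.6, -1.2, -1.7]
grip_width: 0.506
grasp_force: 52.0
```

Run:
```python
from h import *
from workcell import get_obs,optics
import cv2
c=optics.camera("wrist"); cv2.imwrite("pics/w3.png",c["color"][:,:,::-1])
W=cloud(c)
o=get_obs(); print(o["clock"],o["position"],o["ee_rot"],o["joint_pos"])
plan([.56,-.335,.2],D,1)
# heights seen: cabinet top front edge
P=W[(W[...,2]>.108)&(W[...,2]<.122)&(c["depth"]>.1)]; print("cab top min x", np.percentile(P[:,0],[.5,2]) if len(P) else None,len(P))
P=W[(W[...,2]>.015)&(W[...,2]<.03)&(W[...,0]>.45)]; print("floor", len(P),np.percentile(P,[1,50,99],axis=0) if len(P) else None)
```

```text
16.85 [ 0.55845428 -0.33841472  0.1983105 ] [ 9.99830608e-01 -1.83566658e-02 -8.36739725e-04  1.04260557e-03] [-0.00429748  0.48883923  0.66042479  1.48638382 -0.30347277  1.27124883
 -0.91845017]
[0.0014, -0.0035, -0.0017] [0.0021, 0.0016, -0.0067]
cab top min x [0.66461305 0.66556341] 14105
floor 34386 [[ 0.45696573 -0.61971201  0.01667336]
 [ 0.63737262 -0.31278181  0.0224482 ]
 [ 0.67884032 -0.08670589  0.02932585]]
```

View pics/w3.png

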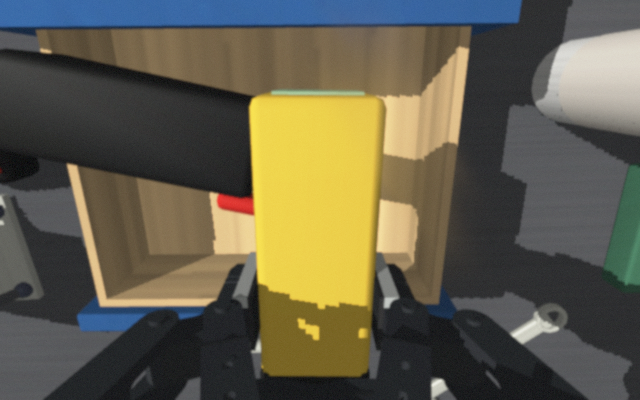

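The thermometer is over the open drawer. The barrel and the handle at left sit between the walls at x≈(90..450) px, and the cabinet edge is at row 25.

Run:
```python
from h import *
from workcell import get_obs
import numpy as np
c=load("w2"); print(-c["R"].T@c["t"]-np.array([.6508,.15,.2415]))
plan([.56,-.335,.072],D,1)
```

```text
[ 0.07387995 -0.03083147  0.12102005]
[0.0016, -0.0037, 0.1263] [0.0021, 0.0016, -0.0067]
```

Request:
jog_arm:
  increments:
    - [0, -0.002, 0.02, 0, 0, 0, -1]
    - [0, -0.002, 0.045, 0, 0, 0, -1]
    - [0, -0.002, 0.075, 0, 0, 0, -1]
    - [0, -0.002, 0.1, 0, 0, 0, -1]
    - [0, -0.002, 0.115, 0, 0, 0, -1]

```text
clock: 17.27
position: [0.5594, -0.3305, 0.0813]
ee_rot: [1.0, -0.014, -0.001, -0.001]
ft_force: [-1.3, 0.7, -2.6]
grip_width: 0.514
grasp_force: 52.0
```

Request:
jog_arm:
  increments:
    - [0, 0, 0.005, 0, 0, 0, -1]
    - [0, 0, 0.01, 0, 0, 0, -1]
    - [0, 0, 0.015, 0, 0, 0, -1]
    - [0, 0, 0.018, 0, 0, 0, -1]
    - [0, 0, 0.018, 0, 0, 0, -1]

```text
clock: 17.68
position: [0.5607, -0.3313, 0.0669]
ee_rot: [1.0, -0.014, 0.0, 0.0]
ft_force: [-0.6, 0.1, -3.3]
grip_width: 0.506
grasp_force: 52.0
```

Request:
jog_arm:
  increments:
    - [0, 0, 0.002, 0, 0, 0, -1]
    - [0, 0, 0.004, 0, 0, 0, -1]
    - [0, 0, 0.006, 0, 0, 0, -1]
    - [0, 0, 0.008, 0, 0, 0, -1]
    - [0, 0, 0.008, 0, 0, 0, -1]

```text
clock: 18.1
position: [0.5604, -0.331, 0.0583]
ee_rot: [1.0, -0.013, -0.0, -0.0]
ft_force: [0.0, 0.4, -2.7]
grip_width: 0.511
grasp_force: 52.0
```

Request:
jog_arm:
  increments:
    - [0, 0, 0.001, 0, 0, 0, -1]
    - [0, 0, 0.001, 0, 0, 0, -1]
    - [0, 0, 0.002, 0, 0, 0, -1]
    - [0, 0, 0.002, 0, 0, 0, -1]
    - [0, 0, 0.002, 0, 0, 0, -1]

```text
clock: 18.52
position: [0.5609, -0.3313, 0.0572]
ee_rot: [1.0, -0.013, 0.001, 0.0]
ft_force: [0.5, 0.4, 0.9]
grip_width: 0.51
grasp_force: 52.6
```

Request:
jog_arm:
  increments:
    - [0, 0, 0, 0, 0, 0, 0.1]
    - [0, 0, 0, 0, 0, 0, 0.2]
    - [0, 0, 0, 0, 0, 0, 0.3]
    - [0, 0, 0, 0, 0, 0, 0.4]
    - [0, 0, 0, 0, 0, 0, 0.45]

```text
clock: 18.93
position: [0.5605, -0.3312, 0.0567]
ee_rot: [1.0, -0.014, 0.0, -0.0]
ft_force: [-0.0, 0.2, 0.5]
grip_width: 0.723
grasp_force: 0.0
```

Request:
jog_arm:
  increments:
    - [0, 0, 0, 0, 0, 0, 0.45]
    - [0, 0, 0, 0, 0, 0, 0.45]
    - [0, 0, -0.01, 0, 0, 0, 0.45]
    - [0, 0, -0.025, 0, 0, 0, 0.45]
    - [0, 0, -0.05, 0, 0, 0, 0.45]

```text
clock: 19.35
position: [0.5596, -0.3307, 0.1066]
ee_rot: [1.0, -0.014, -0.001, -0.001]
ft_force: [0.3, -0.1, 0.5]
grip_width: 0.725
grasp_force: 0.0
```

Request:
jog_arm:
  increments:
    - [0, 0, -0.03, 0, 0, 0, 0.45]
    - [0, 0, -0.06, 0, 0, 0, 0.45]
    - [0, 0, -0.09, 0, 0, 0, 0.45]
    - [0, 0, -0.11, 0, 0, 0, 0.45]
    - [0, 0, -0.11, 0, 0, 0, 0.45]

```text
clock: 19.77
position: [0.5619, -0.3328, 0.2237]
ee_rot: [1.0, -0.014, 0.004, 0.002]
ft_force: [-0.1, -0.1, 0.6]
grip_width: 0.731
grasp_force: 0.0
```

Run:
```python
from h import *
from workcell import get_obs,optics
import cv2
c=optics.camera("wrist"); cv2.imwrite("pics/w4.png",c["color"][:,:,::-1]); W=cloud(c)
hsv=cv2.cvtColor(c["color"],cv2.COLOR_RGB2HSV)
m=(hsv[...,0]>22)&(hsv[...,0]<36)&(hsv[...,1]>140)&(W[...,2]>.05)&(W[...,2]<.08)
P=W[m]; print(len(P),np.median(P[:,2]),cv2.minAreaRect((P[:,:2]*1000).astype(np.float32)))
o=get_obs(); print(o["clock"],o["position"],o["ee_rot"],o["joint_pos"],o["grip_width"])
s=optics.camera("top"); np.savez("top3.npz",**s)
```

```text
7233 0.06222783944827096 ((575.2692260742188, -330.1390075683594), (44.123046875, 122.5518569946289), 88.75470733642578)
19.8167 [ 0.56135295 -0.33227187  0.22093999] [ 0.99990138 -0.01371997  0.0028033   0.00106253] [-0.01803436  0.46553468  0.66585139  1.46665388 -0.2929356   1.30389417
 -0.92656426] 0.7276893206360846
```

View pics/w4.png

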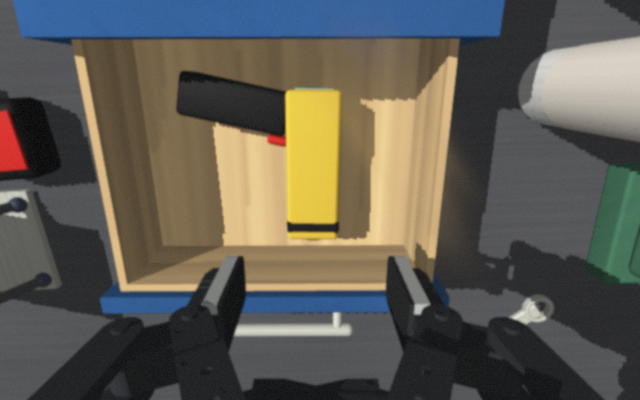

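The thermometer lies flat in the drawer, barrel at about (313,165), with its top at z 0.062 as expected. The bar is visible at (290,330). Next I go in front of the bar with the fingers shut.

Request:
jog_arm:
  increments:
    - [-0.035, -0.006, 0, 0, 0, 0, 0]
    - [-0.075, -0.013, 0, 0, 0, 0, -1]
    - [-0.115, -0.02, 0, 0, 0, 0, -1]
    - [-0.15, -0.027, 0, 0, 0, 0, -1]
    - [-0.177, -0.032, 0, 0, 0, 0, -1]
  grip_force: 30

```text
clock: 20.28
position: [0.3812, -0.2937, 0.2154]
ee_rot: [1.0, -0.014, -0.001, -0.001]
ft_force: [-0.5, -0.5, 0.1]
grip_width: 0.017
grasp_force: 0.0
```

Request:
jog_arm:
  increments:
    - [0, 0, 0, 0, 0, 0, -1]
    - [0, 0, 0, 0, 0, 0, -1]
    - [0, 0, 0, 0, 0, 0, -1]

```text
clock: 20.53
position: [0.3848, -0.2941, 0.2167]
ee_rot: [1.0, -0.013, 0.0, -0.0]
ft_force: [0.7, -0.0, -0.1]
grip_width: -0.0
grasp_force: 0.0
```

Run:
```python
from h import *
from workcell import get_obs,optics
import cv2
c=optics.camera("wrist"); W=cloud(c)
P=W[(W[...,2]>.068)&(W[...,2]<.09)&(W[...,0]>.40)&(W[...,0]<.46)&(W[...,1]<-.22)&(W[...,1]>-.38)]
print("bar",len(P),np.percentile(P,[2,50,98],axis=0))
P=W[(W[...,2]>.097)&(W[...,2]<.11)&(W[...,0]>.45)&(W[...,0]<.52)]
print("panel",len(P),np.percentile(P,[2,50,98],axis=0))
plan([.385,-.2955,.08],D,1)
o=get_obs(); print(o["clock"],o["position"],o["grip_width"],o["joint_pos"])
cv2.imwrite("pics/w5.png",c["color"][:,:,::-1])
```

```text
bar 3573 [[ 0.42788788 -0.35713351  0.07804367]
 [ 0.43548831 -0.29818331  0.08154884]
 [ 0.45792088 -0.23670697  0.08378175]]
panel 11717 [[ 0.46711036 -0.42857866  0.10116933]
 [ 0.47606887 -0.29949966  0.1032808 ]
 [ 0.48484593 -0.16760403  0.10480058]]
[-0.0, 0.0012, 0.1366] [0.0001, 0.0001, 0.0038]
20.5833 [ 0.3850802  -0.29423659  0.21659095] 3.744422348902066e-05 [-0.14744182  0.03043136  0.72876327  1.90759652 -0.02151476  1.21135216
 -1.00837574]
```

Request:
jog_arm:
  increments:
    - [0, 0.002, 0.03, 0, 0, 0.004, -1]
    - [0, 0.003, 0.065, 0, 0, 0.004, -1]
    - [0, 0.003, 0.1, 0, 0, 0.004, -1]
    - [0, 0.003, 0.125, 0, 0, 0.004, -1]
    - [0, 0.003, 0.137, 0, 0, 0.004, -1]

```text
clock: 21.0
position: [0.3832, -0.2967, 0.0759]
ee_rot: [1.0, -0.015, -0.003, -0.0]
ft_force: [0.4, 0.5, 0.9]
grip_width: 0.001
grasp_force: 0.0
```

Request:
jog_arm:
  increments:
    - [0, 0, 0, 0, 0, 0, -1]
    - [0.006, 0, 0, 0, 0, 0, -1]
    - [0.013, 0, 0, 0, 0, 0, -1]
    - [0.02, 0, 0, 0, 0, 0, -1]
    - [0.027, 0, 0, 0, 0, 0, -1]

```text
clock: 21.42
position: [0.4132, -0.2985, 0.0807]
ee_rot: [1.0, -0.015, 0.001, 0.0]
ft_force: [0.2, -0.0, -1.0]
grip_width: 0.003
grasp_force: 0.0
```

Request:
jog_arm:
  increments:
    - [0.005, 0, 0, 0, 0, 0, -1]
    - [0.01, 0, 0, 0, 0, 0, -1]
    - [0.016, 0, 0, 0, 0, 0, -1]
    - [0.023, 0, 0, 0, 0, 0, -1]
    - [0.032, 0, 0, 0, 0, 0, -1]

```text
clock: 21.83
position: [0.4436, -0.2993, 0.0797]
ee_rot: [1.0, -0.016, -0.0, -0.0]
ft_force: [-2.5, 0.4, 0.4]
grip_width: 0.0
grasp_force: 0.7
```

Request:
jog_arm:
  increments:
    - [0.01, 0, 0, 0, 0, 0, -1]
    - [0.02, 0, 0, 0, 0, 0, -1]
    - [0.03, 0, 0, 0, 0, 0, -1]
    - [0.04, 0, 0, 0, 0, 0, -1]
    - [0.05, 0, 0, 0, 0, 0, -1]

```text
clock: 22.25
position: [0.4944, -0.3007, 0.0796]
ee_rot: [1.0, -0.015, 0.0, -0.0]
ft_force: [-1.3, 0.3, 0.0]
grip_width: 0.002
grasp_force: 0.7
```

Request:
jog_arm:
  increments:
    - [0.01, 0, 0, 0, 0, 0, -1]
    - [0.02, 0, 0, 0, 0, 0, -1]
    - [0.03, 0, 0, 0, 0, 0, -1]
    - [0.04, 0, 0, 0, 0, 0, -1]
    - [0.05, 0, 0, 0, 0, 0, -1]

```text
clock: 22.67
position: [0.5442, -0.3022, 0.0796]
ee_rot: [1.0, -0.015, -0.0, -0.0]
ft_force: [-2.1, 0.9, 0.6]
grip_width: 0.0
grasp_force: 0.7
```

Run:
```python
from h import *
from workcell import get_obs,optics
import cv2
c=optics.camera("wrist"); W=cloud(c)
P=W[(W[...,2]>.097)&(W[...,2]<.106)&(W[...,0]>.5)&(W[...,0]<.68)]
print("panel",len(P),np.percentile(P,[2,50,98],axis=0) if len(P) else 0)
o=get_obs(); print(o["clock"],o["position"],o["ft_force"],o["joint_pos"])
cv2.imwrite("pics/w6.png",c["color"][:,:,::-1])
```

```text
panel 38529 [[ 0.55056416 -0.38698001  0.09857477]
 [ 0.60280506 -0.3035619   0.10319297]
 [ 0.61122497 -0.22099587  0.10479636]]
22.7167 [ 0.54620829 -0.30176028  0.0797037 ] [ 1.11113277  1.99691319 -0.24956158] [-0.04416599  0.54703584  0.62329262  1.67825986 -0.36211728  1.03264323
 -0.90240165]
```

Request:
jog_arm:
  increments:
    - [0.008, 0, 0, 0, 0, 0, -1]
    - [0.016, 0, 0, 0, 0, 0, -1]
    - [0.024, 0, 0, 0, 0, 0, -1]
    - [0.032, 0, 0, 0, 0, 0, -1]
    - [0.038, 0, 0, 0, 0, 0, -1]

```text
clock: 23.13
position: [0.5822, -0.3036, 0.0797]
ee_rot: [1.0, -0.015, 0.0, 0.0]
ft_force: [-1.7, -1.0, -0.7]
grip_width: -0.001
grasp_force: 0.7
```

Request:
jog_arm:
  increments:
    - [0.003, 0, 0, 0, 0, 0, -1]
    - [0.006, 0, 0, 0, 0, 0, -1]
    - [0.008, 0, 0, 0, 0, 0, -1]
    - [0.01, 0, 0, 0, 0, 0, -1]
    - [0.012, 0, 0, 0, 0, 0, -1]

```text
clock: 23.55
position: [0.5932, -0.3038, 0.0797]
ee_rot: [1.0, -0.016, 0.0, -0.0]
ft_force: [-2.0, 1.3, 0.3]
grip_width: -0.003
grasp_force: 0.6
```

Request:
jog_arm:
  increments:
    - [0.001, 0, 0, 0, 0, 0, -1]
    - [0.002, 0, 0, 0, 0, 0, -1]
    - [0.003, 0, 0, 0, 0, 0, -1]
    - [0.003, 0, 0, 0, 0, 0, -1]

```text
clock: 23.88
position: [0.5964, -0.304, 0.0798]
ee_rot: [1.0, -0.015, 0.0, 0.0]
ft_force: [0.4, 0.3, 0.7]
grip_width: 0.0
grasp_force: 0.1
```

Request:
jog_arm:
  increments:
    - [0.001, 0, 0, 0, 0, 0, -1]
    - [0.002, 0, 0, 0, 0, 0, -1]
    - [0.003, 0, 0, 0, 0, 0, -1]
    - [0.003, 0, 0, 0, 0, 0, -1]

```text
clock: 24.22
position: [0.5995, -0.3041, 0.0798]
ee_rot: [1.0, -0.015, 0.0, 0.0]
ft_force: [0.6, -0.8, -0.5]
grip_width: -0.0
grasp_force: 0.1
```

Request:
jog_arm:
  increments:
    - [0.001, 0, 0, 0, 0, 0, -1]
    - [0.002, 0, 0, 0, 0, 0, -1]
    - [0.003, 0, 0, 0, 0, 0, -1]
    - [0.003, 0, 0, 0, 0, 0, -1]

```text
clock: 24.55
position: [0.6023, -0.3043, 0.0797]
ee_rot: [1.0, -0.016, -0.0, -0.0]
ft_force: [-0.7, 0.4, 0.4]
grip_width: 0.002
grasp_force: 0.5
```

Request:
jog_arm:
  increments:
    - [0.001, 0, 0, 0, 0, 0, -1]
    - [0.002, 0, 0, 0, 0, 0, -1]
    - [0.003, 0, 0, 0, 0, 0, -1]
    - [0.003, 0, 0, 0, 0, 0, -1]

```text
clock: 24.88
position: [0.6026, -0.3044, 0.0796]
ee_rot: [1.0, -0.016, -0.003, -0.001]
ft_force: [-15.7, 5.2, 9.9]
grip_width: 0.002
grasp_force: 7.5
```

Request:
jog_arm:
  increments:
    - [0.001, 0, 0, 0, 0, 0, -1]
    - [0.002, 0, 0, 0, 0, 0, -1]
    - [0.003, 0, 0, 0, 0, 0, -1]
    - [0.003, 0, 0, 0, 0, 0, -1]

```text
clock: 25.22
position: [0.6029, -0.3045, 0.0795]
ee_rot: [1.0, -0.017, -0.005, -0.002]
ft_force: [-27.9, 9.8, 20.5]
grip_width: -0.001
grasp_force: 14.5
```

Run:
```python
from h import *
from workcell import get_obs,optics
c=optics.camera("wrist"); W=cloud(c)
P=W[(W[...,2]>.097)&(W[...,2]<.106)&(W[...,0]>.5)&(W[...,0]<.74)&(abs(W[...,1]+.304)<.13)]
print("panel",len(P),np.percentile(P,[2,50,98],axis=0) if len(P) else 0)
P=W[(W[...,2]>.11)&(W[...,2]<.12)&(W[...,0]>.5)&(abs(W[...,1]+.304)<.13)]
print("cab",len(P),np.percentile(P[:,0],[.5,2,50]))
```

```text
panel 30427 [[ 0.60874272 -0.38890244  0.10001058]
 [ 0.65912091 -0.30600509  0.10328347]
 [ 0.66639237 -0.22334181  0.10494178]]
cab 104423 [0.5942613  0.59847259 0.68320272]
```

The pushing force rose to 28 N with no further travel, so the drawer is at its stop. I'm backing off now.

Request:
jog_arm:
  increments:
    - [-0.006, 0, 0, 0, 0, 0, -1]
    - [-0.015, 0, 0, 0, 0, 0, -1]
    - [-0.03, 0, 0, 0, 0, 0, -1]
    - [-0.05, 0, 0, 0, 0, 0, -1]
    - [-0.07, 0, 0, 0, 0, 0, -1]

```text
clock: 25.68
position: [0.538, -0.3022, 0.0797]
ee_rot: [1.0, -0.015, 0.0, 0.0]
ft_force: [0.1, 0.3, 0.1]
grip_width: 0.002
grasp_force: 0.0
```

Request:
jog_arm:
  increments:
    - [-0.02, 0, -0.02, 0, 0, 0, -1]
    - [-0.05, 0, -0.05, 0, 0, 0, -1]
    - [-0.08, 0, -0.08, 0, 0, 0, -1]
    - [-0.1, 0, -0.11, 0, 0, 0, -1]
    - [-0.1, 0, -0.13, 0, 0, 0, -1]

```text
clock: 26.1
position: [0.4349, -0.301, 0.2125]
ee_rot: [1.0, -0.018, 0.001, -0.0]
ft_force: [0.8, -0.6, 1.1]
grip_width: -0.001
grasp_force: 0.0
```

Request:
jog_arm:
  increments:
    - [0, 0, 0, 0, 0, 0, -1]
    - [0, 0, 0, 0, 0, 0, -1]
    - [0, 0, 0, 0, 0, 0, -1]

```text
clock: 26.35
position: [0.4386, -0.2987, 0.2092]
ee_rot: [1.0, -0.015, 0.0, -0.0]
ft_force: [0.9, 0.1, -0.2]
grip_width: -0.001
grasp_force: 0.0
```

Run:
```python
from h import *
from workcell import get_obs,optics
import cv2
c=optics.camera("side"); cv2.imwrite("pics/s3.png",c["color"][:,:,::-1])
o=get_obs(); print(o["clock"],o["position"],o["ft_force"])
```

```text
26.4 [ 0.43837295 -0.29867944  0.20876973] [ 0.35327014  0.10739504 -0.6345248 ]
```

View pics/s3.png

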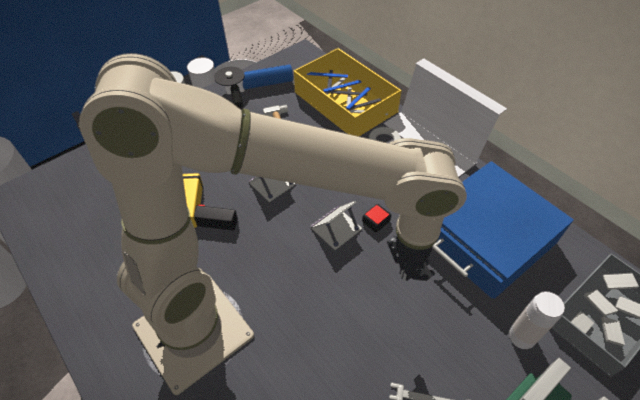

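The drawer looks shut, with its front flush with the cabinet and the bar at (450,258). The weldments and the tape measure are where they were. One check for rebound, then hand in.

Run:
```python
from h import *
from workcell import optics,workorder
c=optics.camera("wrist"); W=cloud(c)
P=W[(W[...,2]>.098)&(W[...,2]<.106)&(W[...,0]>.6)&(W[...,0]<.7)&(abs(W[...,1]+.304)<.1)]
p=np.percentile(P[:,0],[2,50,98]); print(len(P),p)
if p[2]>.663: print(workorder.hand_in())
```

```text
Traceback (most recent call last):
IndexError: index -1 is out of bounds for axis 0 with size 0
```

Run:
```python
from h import *
from workcell import optics
for n in("top","side"):
    c=optics.camera(n); W=cloud(c)
    for nm,z0,z1,x0,x1 in(("bar",.068,.09,.57,.645),("panel",.096,.107,.6,.7)):
        P=W[(W[...,2]>z0)&(W[...,2]<z1)&(W[...,0]>x0)&(W[...,0]<x1)&(abs(W[...,1]+.304)<.1)]
        print(n,nm,len(P),np.percentile(P,[2,50,98],axis=0)[:,0] if len(P) else 0)
    P=W[(W[...,2]>.11)&(W[...,2]<.122)&(W[...,0]>.6)&(abs(W[...,1]+.304)<.1)]; print("cab",np.percentile(P[:,0],[.5,2]) if len(P) else 0)
```

```text
top bar 191 [0.61592839 0.62209243 0.64249182]
top panel 337 [0.65489877 0.66325014 0.67303753]
cab [0.67163197 0.67589678]
side bar 228 [0.61282966 0.61812597 0.64293194]
side panel 442 [0.65216352 0.66051588 0.67214525]
cab [0.66808949 0.6717031 ]
```

```bash
python3 -c "
from workcell import workorder
print(workorder.hand_in())"
```

```text
the job is handed in; nothing more can be done
None
```

Job handed in: by my measurements the thermometer was held square to the sticker from about 10 cm for just over 2 s, then laid flat in the drawer, which is pushed fully shut; the arm is clear, but hand-in returned no verdict and I didn't re-measure the bystanders at the end.

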